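# Slide the battery box onto charge

## Robot

A 6-joint arm with a two-finger parallel gripper is mounted at the origin on a cart in front of the work surface, level with it; the furniture and walls round the work are solid. World frame = base frame: x ahead of the robot, y to its left, z up, the work surface at z = 0. Lengths are in m, angles in rad, forces in N, time in s.
With the tool pointing down it reaches from about 0.35 to 0.775 m from the base axis. Payload 5.5 kg.
Tool frame: the origin (TCP) lies between the finger pads, 19 mm behind the fingertips; this is the grasp point; z points along the fingers, y is the line along which they close (so a half turn about z gives the same grasp; the last joint's range is limited). The gripper opens to 85 mm and grips with 20 to 120 N. Pads are 22 mm wide; open, the fingers measure 114 mm over their backs; the gripper's body (76 mm by 85 mm) begins 54 mm behind the grasp point. The pads swing forward as they close: fully open they stand 13 mm farther back than shut.
Start: joints at [-1.437, 0.313, 0.046, 1.304, 0, 1.431], TCP at [0.155, -0.554, 0.25] pointing down, gripper open.
Joint ranges: [-2.76, 2.76], [-0.86, 1.69], [-1.03, 1.26], [-2.2, 2.34], [-1.47, 1.5], [-3.14, 3.14]. Speed limits (rad/s): [2.57, 2.57, 3.14, 3.14, 3.14, 3.14].

## Interface

Orientations are given as a unit quaternion [w, x, y, z].
In Python, from workcell import env gives the robot as it stands.
- The arm moves only by the tool move_arm, never from a script. Its argument "targets" is a list of rows, each a list of 3 entries, a list of its own where there are three numbers: the shift along the tool's x, y, z in mm, then the turn, a rotation vector about the tool's x, y, z in units of 10 degrees (1.0 is 10 degrees), then the closure, from -1 (fully open) to 1 (shut). In form: [[[dx, dy, dz], [ax, ay, az], gripper], ...]. A call has 1 to 5 rows; each row is the pose to reach, as a shift and turn from the pose commanded when the call began, along the tool's axes at that moment; what a row does not reach only later rows make up. A row lasts 1/8 s, in which the tool goes at most 62.5 mm and 10.7 degrees, less where a joint would pass 70% of its speed; a pose out of reach is approached as far as the arm can. A call with a gripper value outside its range is refused whole. The fingers move at their own pace and stop on an object; "squeeze" is the grip in N (left out, the last holds). Time passes only in rows, so rows that repeat a pose let the fingers close. It gives the time, the measured TCP pose, the force, the opening and the grip force at its end, in the units of the state.
- env.get_state(): the state, without advancing time (a new reading comes with each control period).
- env.read_camera(name): name is "side" or "top"; returns a dict with "pixels" (480x640x3 uint8, red, green, blue), "fovy" (degrees; the focal length in pixels is half the picture's height over the tangent of half this angle, whatever the lens; pixels are square), "cx", "cy" (the principal point, pixels), "extrinsics" (4x4, takes a point from world to camera coordinates). Camera axes: x right, y up, looking along -z (the intrinsics and any distortion apply to the point x, -y, -z); pixel columns grow to the right and rows downward; lengths in m; the calibration is good to about 2 mm. A picture is of the moment at which its call begins. There is no depth.
- env.hand_in(): hands the job in; it is judged then, once.
Trained networks look in a picture, given as the dict that the camera call returned (one of the last four; its "shot" number tells which), for a name from the list of things; names that differ only in an ending like _2 or _b are one class to them, and where a whole thing is asked for, a point or a joint stands for the part that bears it (a point fixed in the world has none). Each returns a list of dicts, best first, with "confidence" (0 to 1); they miss things now and then, are a little off and sometimes report something else, mostly with a low value. They report only what shows in the picture. A call takes as long as a camera call. They do not tell look-alikes from the thing itself.
- env.spot_in(thing, picture): "centre" ([x, y, z] in m, in world coordinates, good to about 4 mm: the middle of the surface that is visible of it).
- env.regions_of(thing, picture): "mask" (480x640 bool, what is visible of it).
- env.landmark_of(thing, picture): "centre" ([x, y, z] in m, in world coordinates, good to about 4 mm: a listed point, or the origin of a listed thing).
The state is a dict: "clock": time; "joint_pos": joint angles; "qvel": joint speeds; "tau": joint torques, N m; "tcp_pos": TCP position; "orientation": TCP orientation; "wrist_force": force on the tool from outside, world axes, zero at the start; "ft_torque": the same for the moment, N m; "finger_gap": finger opening in m; "grip_force": force on a finger pad.
Only numpy, scipy, OpenCV 4.12 (cv2) and the standard library are available. Lean on these libraries where they do the work, as an engineer would, in place of code of your own. Each camera call takes 0.05 s, during which the arm holds its last target. There are 200 camera calls.

## Task

Put the field battery box on charge: push it low, near its base, so that it slides along the bench without rocking, into the charging dock until it is fully home and the steel spring catch has snapped in behind it, then press the green start button on the dock's charger right down and let it go. Use only the fingertips or the outsides of the fingers: do not pinch, lift or tip the box, and leave the bottles, vials and other things round it alone.

Things in the scene. Friction and masses are not known exactly. Their poses are not given: they have to be found in the camera images.
- battery_box: Battery box: grey case, yellow lid, black handle on top (its top 168 mm up); 88 mm deep (x), 104 wide (y), 150 high, about 0.85 kg, loose on the bench; pushed higher than about 60 mm it may rock or tip. Origin: centre of its underside. The +x face with copper charge plates goes first into the dock; the -x face with two steel lid clips is the one to push.
- box_push_face (a point): Point on the middle of the box's -x face, 25 mm above its underside: a good height to push at. Axes as the box. Lean the hand back from this tall face so that the gripper's body does not push it high up. Room for the hand: the bench's front ledge is 132 mm high up to world x = 0.35 (a mains plug juts from it to x = 0.43 near y = 0.2), the lamp transformer begins at x = 0.62.
- charging_dock: Charging dock, grey, fixed, open above and at its -x end; no floor, the box slides on the bench. Origin: where the centre of the box's underside lies when home, axes then parallel to the box's; +x is the way in (roughly to the robot's right), z up. Guides 40 mm high, inner faces at y = -55 and +55 mm (3 mm play a side). Bumpers stop the box 2 mm beyond home.
- dock_mouth (a point): Middle of the dock's mouth, dock frame [-85, 0, 20] mm. On the +y side a fixed cheek 40 mm high flares from y = 55 mm at x = -44 mm to 72 mm at x = -98 mm; on the -y side the sprung catch makes the funnel, with a lead-in on the guide's end behind it (x = -47 to -29 mm). Axes as the dock.
- dock_contacts (a joint): Travel (m) of the sprung contact block in the dock's rear wall: 0 free, about 0.010 with the box home, 0.012 with it against the bumpers. It pushes back with 1 to 3 N.
- catch (a joint): Angle (rad) of the spring catch, a steel leaf 4 mm thick, its top 38 mm up, with a red thumb tab, on an upright pin at dock [-112, -78] mm, slanting in to its tip: 0 sprung in, about 0.15 while the box's side holds it out. It presses on the box with 3 to 4 N and snaps back to 0 behind the -x face once the box is within 3 mm of home; the box can then creep back 6 mm at most.
- catch_tip (a point): Tip of the catch; sprung in, it lies at dock [-51, -43, 22] mm, behind the edge of a box that is home. Keep the pushing fingers on its +y side (between dock y = -41 and +55 mm there) so that it can snap in.
- start_button (a joint): Travel (m) of the green push button on top of the white charger housing: 0 up, 0.006 right down, where it takes about 4 N. Springs back when let go.
- start_button_top (a point): Middle of the top of the green button (26 mm across), dock frame about [132, 0, 72] mm: pressed straight down from above. Axes as the dock.
- iodine_bottle: Amber dropper bottle, 33 mm across, 96 mm high, a bystander. Origin: centre of its underside.
- red_vial: Specimen vial with a red cap, 27 mm across, 56 mm high, a bystander beyond the charger. Origin: centre of its underside.
- blue_vial: Specimen vial with a blue cap, 27 mm across, 56 mm high, a bystander between lamp transformer and microscope. Origin: centre of its underside.
- wash_bottle: White wash bottle with a red spout, 62 x 90 x 196 mm, a bystander. Origin: on its underside.
- methylene_bottle: Blue dropper bottle, 33 mm across, 96 mm high, a bystander. Origin: centre of its underside.
- spare_eyepiece: Black spare eyepiece, 36 mm across, 54 mm high, a bystander at the far left. Origin: centre of its underside.
- beaker: Clear plastic beaker, 52 mm across, 67 mm high, a bystander beyond the charger. Origin: centre of its underside.
There are look-alikes about, which are no part of the job. Of the things that look like the battery_box, the larger one is meant.

How it is judged:
On the way, in this order (a step that is already met when the one before it is completed fails the run):
1. the box stands fully home in the dock, upright, the contacts pressed in and the catch snapped in behind it (value of joint catch below 0.06 rad and value of joint dock_contacts above 0.0025 m and x of battery_box in the frame of charging_dock above -0.0075 m and angle between battery_box's own z axis and vertical below 0.05 rad), for 0.2 s.
2. the start button is pressed right down (value of joint start_button above 0.0045 m), for 0.05 s.
At the end, for the whole second after the job is handed in: The box stands upright (within 0.03 rad) and at rest on the bench, within 9 mm of its home place in the dock and square to it (0.08 rad), the contacts pressed in by more than 2.5 mm, the catch sprung in behind it (below 0.06 rad), and the button is up again (value of joint catch below 0.06 rad and value of joint dock_contacts above 0.0025 m and x of battery_box in the frame of charging_dock above -0.0075 m and horizontal distance between battery_box and charging_dock below 0.009 m and angle between the x axis of battery_box and the x axis of charging_dock, either way round below 0.08 rad and angle between battery_box's own z axis and vertical below 0.03 rad and height (world z) of battery_box below 0.004 m and linear speed of battery_box below 0.01 m/s and value of joint start_button below 0.0015 m); the robot touches nothing.
It fails at once if the box is rocked or tipped by more than 0.15 rad (angle between battery_box's own z axis and vertical above 0.15 rad).
It fails at once if the box is lifted off the bench (height (world z) of battery_box above 0.012 m).
It fails at once if the box is pushed or taken high up (fingers on it with the TCP more than 100 mm above the bench) (contact force between the fingers and battery_box above 1 N and height (world z) of the grasp point above 0.1 m).
It fails at once if a bottle, vial, the beaker or the eyepiece is moved by more than 20 mm (distance of any of iodine_bottle, red_vial, blue_vial, wash_bottle, methylene_bottle, spare_eyepiece, beaker from where it was at the start of the episode above 0.02 m).
It also fails if it takes over 56 s, if anything falls off the work surface, if the arm or the gripper's body presses on something with over 40 N, if the wrist force passes 120 N, or if a joint passes its speed limit or range.

## Working session

There is one attempt and no reset: what is moved stays moved. The work goes in short steps, Python scripts to look and compute and a tool call to move; the robot and the scene stay as the last step left them, time stands still between calls to the robot, and variables do not carry over. Pictures are saved under pics/ and viewed, at most 10 in all, crops included, and the job is handed in when it is done.

Besides the shell and the picture viewer there is one more tool, called after ">>>" as name([rows], argument=value, ...), one row to a line, values as JSON. move_arm: Moves the arm, as the interface text tells. Its arguments: {"type":"object","properties":{"targets":{"type":"array","items":{"type":"array"}},"squeeze":{"type":"number"}},"required":["targets"]}

```bash
mkdir -p pics; ls; cat > h.py <<'E'
import numpy as np, cv2
from workcell import env
def shot(cam,fn=None):
    p=env.read_camera(cam)
    if fn: cv2.imwrite('pics/'+fn,np.ascontiguousarray(p['pixels'][:,:,::-1]))
    return p
def proj(p,P):
    P=np.atleast_2d(P);E=np.array(p['extrinsics']);c=P@E[:3,:3].T+E[:3,3]
    f=240/np.tan(np.radians(p['fovy'])/2)
    return np.c_[p['cx']+f*c[:,0]/-c[:,2], p['cy']-f*c[:,1]/-c[:,2]]
def ray(p,uv,z):
    E=np.array(p['extrinsics']);f=240/np.tan(np.radians(p['fovy'])/2)
    d=np.array([(uv[0]-p['cx'])/f,-(uv[1]-p['cy'])/f,-1])@E[:3,:3];o=-E[:3,:3].T@E[:3,3]
    return o+d*(z-o[2])/d[2]
E
python3 - <<'E'
from h import *
s=env.get_state();print({k:np.round(v,3) for k,v in s.items()})
for cam in('top','side'):
    p=shot(cam,cam+'0.png');print(cam,[k for k in p],p['fovy'],p['cx'],p['cy'],np.round(p['extrinsics'],3).tolist())
    for t in ['battery_box','box_push_face','charging_dock','dock_mouth','catch_tip','start_button_top','iodine_bottle','red_vial','blue_vial','wash_bottle','methylene_bottle','beaker']:
        for r in env.landmark_of(t,p)[:3]: print(t,np.round(r['centre'],3),round(r['confidence'],2),proj(p,r['centre'])[0].round())
E
```

```text
pics
{'clock': np.float64(0.0), 'joint_pos': array([-1.437,  0.314,  0.045,  1.304, -0.   ,  1.431]), 'qvel': array([ 0.001, -0.001,  0.   , -0.001, -0.001,  0.001]), 'tau': array([-0.0000e+00, -4.8063e+01,  2.9853e+01,  1.9000e-02, -0.0000e+00,
       -0.0000e+00]), 'tcp_pos': array([ 0.155, -0.553,  0.249]), 'orientation': array([-0.001,  0.991,  0.136, -0.   ]), 'wrist_force': array([-0.497, -0.243, -0.57 ]), 'ft_torque': array([ 0.006,  0.039, -0.026]), 'grip_force': np.float64(0.0), 'finger_gap': np.float64(0.086)}
top ['pixels', 'fovy', 'cx', 'cy', 'extrinsics', 'shot'] 54.17310972046081 321.5915170302756 240.01032371907553 [[0.002, -1.0, -0.007, 0.06], [0.989, 0.001, 0.148, -0.566], [-0.148, -0.007, 0.989, -1.334], [0.0, 0.0, 0.0, 1.0]]
battery_box [ 0.457  0.027 -0.002] 0.81 [333. 278.]
battery_box [ 0.495  0.232 -0.001] 0.75 [265. 266.]
box_push_face [0.482 0.259 0.014] 0.59 [254. 269.]
box_push_face [ 0.686 -0.075  0.004] 0.5 [366. 203.]
charging_dock [ 0.48  -0.146 -0.001] 0.8 [390. 270.]
catch_tip [ 0.434 -0.102  0.02 ] 0.58 [377. 286.]
start_button_top [0.451 0.598 0.003
[... 566 characters left out ...]
 0.656, -1.734], [0.0, 0.0, 0.0, 1.0]]
battery_box [0.496 0.23  0.002] 0.79 [290. 226.]
battery_box [ 0.459  0.031 -0.   ] 0.69 [300. 268.]
box_push_face [0.486 0.26  0.012] 0.95 [284. 219.]
box_push_face [0.452 0.077 0.024] 0.8 [293. 253.]
charging_dock [ 0.481 -0.146  0.002] 0.84 [327. 304.]
catch_tip [ 0.436 -0.095  0.022] 0.44 [307. 292.]
start_button_top [ 0.491 -0.28   0.072] 0.6 [349. 319.]
iodine_bottle [ 0.692  0.192 -0.002] 0.43 [348. 219.]
red_vial [ 0.441 -0.48  -0.002] 0.7 [362. 400.]
blue_vial [ 0.69  -0.08   0.001] 0.6 [382. 270.]
wash_bottle [0.702 0.337 0.004] 0.59 [335. 194.]
methylene_bottle [0.53  0.402 0.001] 0.47 [284. 196.]
beaker [ 0.582 -0.45  -0.   ] 0.7 [406. 373.]
```

```bash
python3 - <<'E'
import cv2
a=cv2.imread('pics/top0.png');cv2.imwrite('pics/topc.png',cv2.resize(a[170:320,220:470],None,fx=3.2,fy=3.2,interpolation=cv2.INTER_CUBIC))
a=cv2.imread('pics/side0.png');cv2.imwrite('pics/sidec.png',cv2.resize(a[150:360,230:430],None,fx=2.8,fy=2.8,interpolation=cv2.INTER_CUBIC))
E
```

```text
(no output)
```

View pics/top0.png

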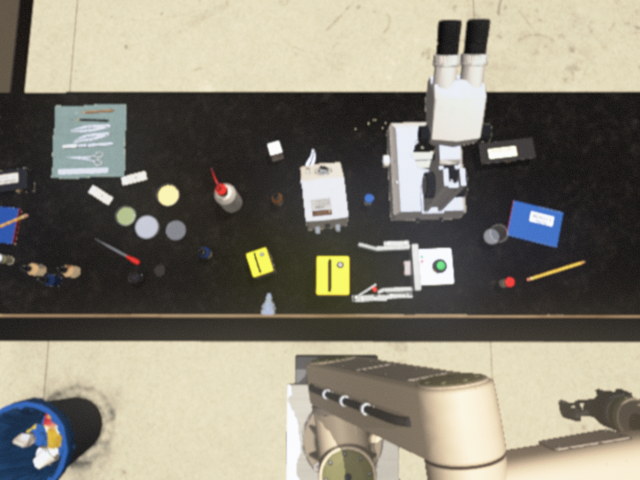

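View pics/topc.png

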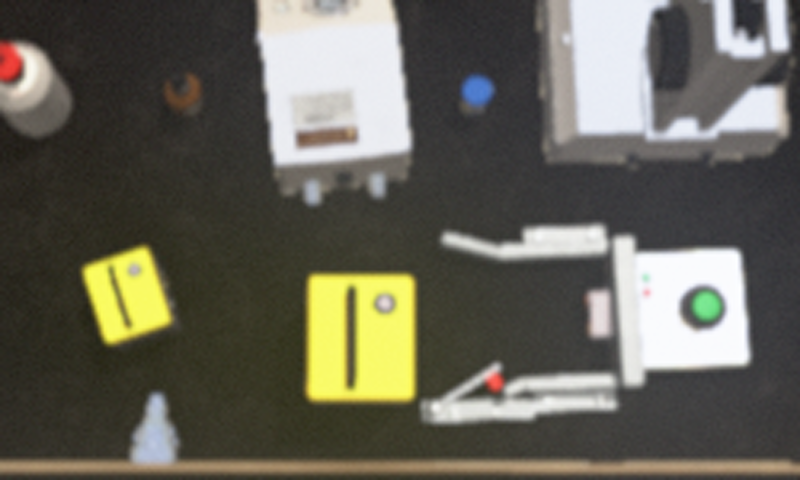

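View pics/sidec.png

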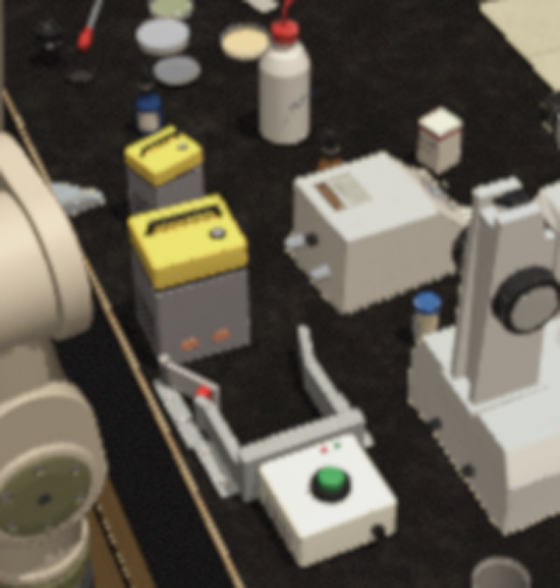

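The yellow-lid candidates in the top view are the large box at (333,276) and a smaller one at (260,262). I choose the larger. The dock opens to the left with its red-tabbed catch at (375,289), and the green button is at (440,266). Next I measure the yaws.

```bash
cat > pose.py <<'E'
from h import *
def box(p):
    hsv=cv2.cvtColor(np.ascontiguousarray(p['pixels']),cv2.COLOR_RGB2HSV)
    m=cv2.inRange(hsv,(22,130,120),(36,255,255))
    m=cv2.morphologyEx(m,cv2.MORPH_CLOSE,np.ones((9,9)))
    c=max((c for c in cv2.findContours(m,0,1)[0]),key=cv2.contourArea)
    w=np.array([ray(p,q[0],0.148)[:2] for q in c],np.float32)
    return cv2.minAreaRect(w*1000)
E
python3 - <<'E'
from pose import *
for i in range(2): 
    p=shot('top');print(box(p))
L={}
for i in range(4):
  for cam in('top','side'):
    p=shot(cam)
    for t in ['battery_box','charging_dock','start_button_top','catch_tip','dock_mouth','box_push_face']:
        for r in env.landmark_of(t,p):
            c=r['centre']
            if t in('battery_box','box_push_face') and c[1]>.15 or c[0]>.65 or c[1]>.3: continue
            L.setdefault(t,[]).append(c)
for t in L: print(t,np.round(np.median(L[t],0),4),np.round(np.std(L[t],0),4),len(L[t]))
p=shot('top')
# edges: green button, guide
hsv=cv2.cvtColor(np.ascontiguousarray(p['pixels']),cv2.COLOR_RGB2HSV)
g=cv2.inRange(hsv,(50,100,60),(85,255,255));ys,xs=np.nonzero(g[230:300,420:470]);print('green',xs.mean()+420,ys.mean()+230,ray(p,(xs.mean()+420,ys.mean()+230),.072))
w=cv2.inRange(hsv,(0,0,190),(180,60,255))[235:300,405:470];w[:,:14]=0
c=max(cv2.findContours(w,0,1)[0],key=cv2.contourArea);q=np.array([ray(p,(a[0][0]+405,a[0][1]+235),.06)[:2] for a in c],np.float32)*1000;print('charger',cv2.minAreaRect(q))
# rear face of dock edges via crop
a=p['pixels'][225:310,340:460,::-1];cv2.imwrite('pics/dock.png',cv2.resize(a,None,fx=6.6,fy=6.6,interpolation=cv2.INTER_CUBIC))
D=np.median(L['charging_dock'],0)
E
```

```text
((455.8636169433594, 31.236602783203125), (90.5097427368164, 107.61922454833984), 89.5929946899414)
((455.8636169433594, 31.236602783203125), (90.5097427368164, 107.61922454833984), 89.5929946899414)
battery_box [ 0.4554  0.0276 -0.0011] [0.0065 0.1985 0.0062] 11
charging_dock [ 0.4805 -0.1465  0.0025] [0.001  0.001  0.0023] 7
start_button_top [ 0.489  -0.2826  0.0713] [0.0179 0.1029 0.0256] 10
catch_tip [ 0.4364 -0.0973  0.0201] [0.0447 0.1231 0.0076] 9
dock_mouth [ 0.5198 -0.2137  0.0012] [0.0638 0.2384 0.001 ] 2
box_push_face [0.4566 0.0768 0.0222] [0.0014 0.001  0.0008] 4
green 440.12307692307695 265.12307692307695 [ 0.48953455 -0.27689585  0.072     ]
charger ((481.33355712890625, -266.69091796875), (117.6676254272461, 98.64901733398438), 0.03727561980485916)
```

View pics/dock.png

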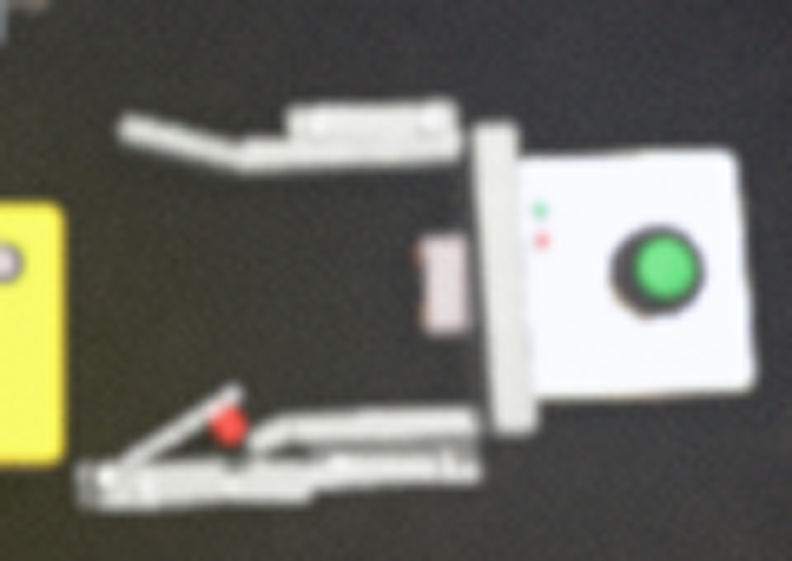

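```bash
cat > go.py <<'E'
from h import *
from scipy.spatial.transform import Rotation as R
O=np.array([.4805,-.1465,0]);th=.06
dx=np.array([np.sin(th),-np.cos(th),0]);dy=np.array([np.cos(th),np.sin(th),0])
def toD(P): r=np.asarray(P)-O; return np.array([r@dx,r@dy,r[2]])*1000
def rot(tilt,yaw=0):   # tool y = dock y turned by yaw deg, tip tilted toward dock +x
    q=R.from_euler('z',yaw,degrees=True); f=q.apply(dx);y=q.apply(dy);t=np.radians(tilt)
    z=np.cos(t)*np.array([0,0,-1])+np.sin(t)*f
    return R.from_matrix(np.c_[np.cross(y,z),y,z])
def to(pos,Rt):
    s=env.get_state();w,x,y,z=s['orientation'];R0=R.from_quat([x,y,z,w])
    d=R0.inv().apply(np.array(pos)-s['tcp_pos'])*1000;r=np.degrees((R0.inv()*Rt).as_rotvec())/10
    print('t',round(s['clock'],2),'tcp',s['tcp_pos'].round(4),'dock',toD(s['tcp_pos']).round(1),'F',np.round(s['wrist_force'],1),'gap',s['finger_gap'].round(3))
    print('move',d.round(0),r.round(2))
E
python3 -c "
from go import *
to([.40,-.33,.33],rot(0,-40))"
```

```text
Traceback (most recent call last):
  File "go.py", line 13, in to
    print('t',round(s['clock'],2),'tcp',s['tcp_pos'].round(4),'dock',toD(s['tcp_pos']).round(1),'F',np.round(s['wrist_force'],1),'gap',s['finger_gap'].round(3))
                                                                                                                                       ^^^^^^^^^^^^^^^^^^^^^
AttributeError: 'float' object has no attribute 'round'
```

```bash
sed -i "s/s\['finger_gap'\].round(3)/round(float(s['finger_gap']),3)/" go.py
python3 -c "
from go import *
to([.40,-.33,.33],rot(0,-40))"
```

```text
t 4.25 tcp [ 0.1555 -0.5536  0.25  ] dock [ 386.9 -348.9  250. ] F [-0.3 -0.  -0.2] gap 0.086
move [ 296. -149.  -80.] [ 0.    0.   -3.77]
```

>>> move_arm([
  [[296,-149,-80],[0,0,-3.8],0.05],
  [[296,-149,-80],[0,0,-3.8],0.05],
  [[296,-149,-80],[0,0,-3.8],0.05],
  [[296,-149,-80],[0,0,-3.8],0.05],
  [[296,-149,-80],[0,0,-3.8],0.05],
])

```text
clock: 4.88
tcp_pos: [0.381, -0.3473, 0.3241]
orientation: [0.0, 0.892, 0.452, 0.0]
wrist_force: [0.7, -0.8, 0.2]
finger_gap: 0.0406
grip_force: 0.0
```

```bash
python3 -c "
from go import *
to([.46,-.03,.33],rot(0,0))"
```

```text
t 4.88 tcp [ 0.381  -0.3473  0.3241] dock [ 194.5 -111.4  324.1] F [ 0.7 -0.8  0.2] gap 0.041
move [ 303. -124.   -6.] [ 0.    0.   -3.97]
```

>>> move_arm([
  [[280,-115,0],[0,0,-3.9],0.05],
  [[280,-115,0],[0,0,-3.9],0.05],
  [[280,-115,0],[0,0,-3.9],0.05],
  [[280,-115,0],[0,0,-3.9],0.05],
  [[280,-115,0],[0,0,-3.9],0.05],
])

```text
clock: 5.5
tcp_pos: [0.4531, -0.0528, 0.3236]
orientation: [0.0, 0.69, 0.724, 0.0]
wrist_force: [0.3, -0.0, 0.3]
finger_gap: 0.0405
grip_force: 0.0
```

```bash
python3 -c "
from go import *
to([.455,.15,.28],rot(30,0))"
```

```text
t 5.5 tcp [ 0.4531 -0.0528  0.3236] dock [-95.2 -21.8 323.6] F [ 0.3 -0.   0.3] gap 0.041
move [203.  12.  44.] [-0.01 -3.   -0.07]
```

>>> move_arm([
  [[100,5,0],[0,-1.5,0],0.05],
  [[180,10,30],[0,-3,0],0.05],
  [[180,10,40],[0,-3,0],0.05],
  [[180,10,40],[0,-3,0],0.05],
  [[180,10,40],[0,-3,0],0.05],
])

```text
clock: 6.12
tcp_pos: [0.4542, 0.1266, 0.2825]
orientation: [0.187, 0.665, 0.7, -0.179]
wrist_force: [0.9, -0.1, 0.1]
finger_gap: 0.0407
grip_force: 0.0
```

```bash
python3 -c "
from go import *
p=shot('side','s1.png')
a=p['pixels'][60:360,200:440,::-1];cv2.imwrite('pics/s1c.png',cv2.resize(a,None,fx=2,fy=2,interpolation=cv2.INTER_CUBIC))
to([.455,.132,.036],rot(30,0))"
```

```text
t 6.17 tcp [0.4547 0.1249 0.2836] dock [-272.4   -9.5  283.6] F [-0.2 -0.9 -0.1] gap 0.041
move [130.   1. 211.] [-0.04 -0.   -0.06]
```

View pics/s1c.png

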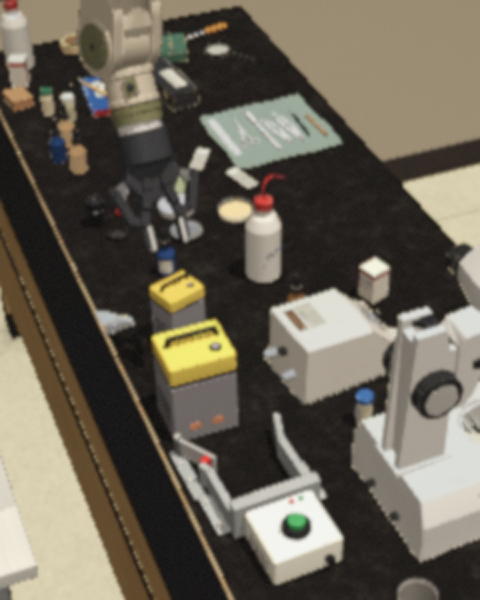

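The side view shows the hand leaning back at about (160,230), above the gap between the two boxes. I need the small box's near edge before descending.

```bash
python3 -c "
from go import *
p=env.read_camera('side')
hsv=cv2.cvtColor(np.ascontiguousarray(p['pixels']),cv2.COLOR_RGB2HSV)
m=cv2.inRange(hsv,(20,120,60),(38,255,255))
for c in cv2.findContours(m,0,1)[0]:
    if cv2.contourArea(c)>60: print('side',cv2.contourArea(c),cv2.boundingRect(c))
import cv2
# initial top picture
img=cv2.imread('pics/top0.png');m=cv2.inRange(cv2.cvtColor(img,cv2.COLOR_BGR2HSV),(22,130,120),(36,255,255));m=cv2.morphologyEx(m,cv2.MORPH_CLOSE,np.ones((9,9)))
pt=env.read_camera('top')
for c in cv2.findContours(m,0,1)[0]:
    if cv2.contourArea(c)>200:
        for z in(.1,.11,.12):
            w=np.array([ray(pt,q[0],z)[:2] for q in c],np.float32)*1000;r=cv2.minAreaRect(w);print(z,[np.round(x) for x in r],cv2.boxPoints(r).round().tolist())
# project candidates in side, for heights
for z in(.09,.1,.11,.12): print(z,proj(p,[[.496,.231,z],[.457,.03,.15]]).round(1).tolist())
"
```

```text
side 175.5 (383, 424, 46, 47)
side 983.5 (275, 218, 44, 35)
side 377.5 (274, 194, 29, 23)
0.1 [array([459.,  30.]), array([ 94., 112.]), np.float64(90.0)] [[403.0, -16.0], [515.0, -17.0], [516.0, 77.0], [404.0, 78.0]]
0.11 [array([459.,  31.]), array([ 93., 111.]), np.float64(90.0)] [[403.0, -16.0], [514.0, -16.0], [514.0, 77.0], [404.0, 78.0]]
0.12 [array([458.,  31.]), array([ 93., 110.]), np.float64(90.0)] [[403.0, -15.0], [513.0, -16.0], [513.0, 77.0], [403.0, 77.0]]
0.1 [array([496., 234.]), array([75., 63.]), np.float64(19.0)] [[450.0, 252.0], [470.0, 192.0], [541.0, 216.0], [521.0, 276.0]]
0.11 [array([494., 232.]), array([74., 63.]), np.float64(19.0)] [[449.0, 250.0], [469.0, 191.0], [540.0, 214.0], [520.0, 274.0]]
0.12 [array([493., 231.]), array([74., 62.]), np.float64(19.0)] [[449.0, 249.0], [468.0, 190.0], [538.0, 213.0], [518.0, 272.0]]
0.09 [[288.7, 205.5], [297.0, 231.3]]
0.1 [[288.5, 203.1], [297.0, 231.3]]
0.11 [[288.3, 200.7], [297.0, 231.3]]
0.12 [[288.1, 198.2], [297.0, 231.3]]
```

```bash
python3 -c "
from go import *
to([.456,.105,.12],rot(27,0))"
```

```text
t 6.28 tcp [0.4551 0.123  0.2847] dock [-270.5   -9.2  284.7] F [-0.9  0.6 -0. ] gap 0.04
move [ 67.  -0. 152.] [-0.04  0.3  -0.09]
```

>>> move_arm([
  [[-12,0,10],[0,0.3,0],0.05],
  [[67,0,152],[0,0.3,-0.1],0.05],
  [[67,0,152],[0,0.3,-0.1],0.05],
  [[67,0,152],[0,0.3,-0.1],0.05],
  [[67,0,152],[0,0.3,-0.1],0.05],
])

```text
clock: 6.9
tcp_pos: [0.4541, 0.1038, 0.1174]
orientation: [0.166, 0.667, 0.707, -0.165]
wrist_force: [-0.3, -0.6, 1.0]
finger_gap: 0.0408
grip_force: 0.0
```

```bash
python3 -c "
from go import *
to([.456,.105,.036],rot(27,0))"
```

```text
t 6.9 tcp [0.4541 0.1038 0.1174] dock [-251.4  -11.3  117.4] F [-0.3 -0.6  1. ] gap 0.041
move [38.  3. 72.] [-0.07  0.    0.01]
```

>>> move_arm([
  [[20,2,38],[0,0,0],0.05],
  [[38,3,72],[0,0,0],0.05],
  [[38,3,72],[0,0,0],0.05],
  [[38,3,72],[0,0,0],0.05],
])

```text
clock: 7.4
tcp_pos: [0.4594, 0.1082, 0.0393]
orientation: [0.168, 0.666, 0.709, -0.162]
wrist_force: [0.4, -0.5, 0.8]
finger_gap: 0.0406
grip_force: 0.0
```

```bash
python3 -c "
from go import *
from pose import box
p=shot('side');shot('top','t2.png')
a=p['pixels'][130:330,220:420,::-1];cv2.imwrite('pics/s2c.png',cv2.resize(a,None,fx=3,fy=3,interpolation=cv2.INTER_CUBIC))
to(np.array([.456,.105,.036])+dx*.02,rot(27,0))"
```

```text
t 7.5 tcp [0.4595 0.1087 0.0392] dock [-256.    -5.7   39.2] F [-0.3  0.9 -0.4] gap 0.041
move [-19.  -4.  14.] [-0.02 -0.01  0.02]
```

View pics/s2c.png

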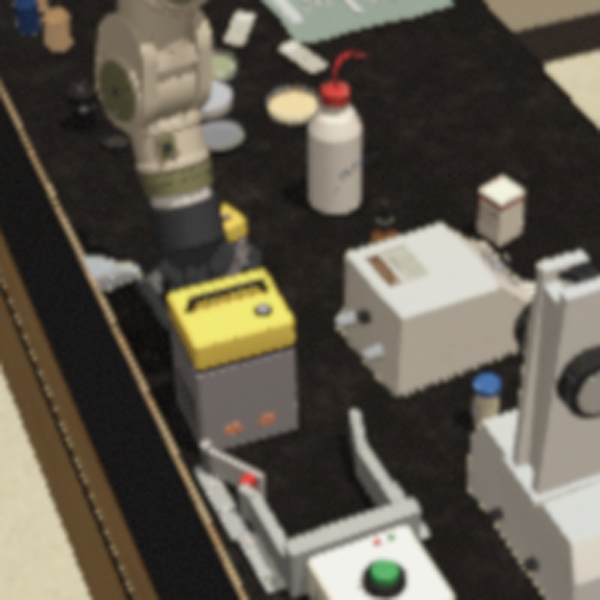

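The side crop shows the fingers down behind the box at about (190,300), with nothing touched and the box unmoved. I start a slow push.

>>> move_arm([
  [[-9,-3,5],[0,0,0],0.05],
  [[-16,-3,10],[0,0,0],0.05],
  [[-23,-3,14],[0,0,0],0.05],
  [[-26,-3,16],[0,0,0],0.05],
])

```text
clock: 8.0
tcp_pos: [0.4564, 0.0784, 0.0347]
orientation: [0.167, 0.665, 0.709, -0.162]
wrist_force: [-1.9, 8.1, 4.8]
finger_gap: 0.0405
grip_force: 3.9
```

```bash
cat > look.py <<'E'
from go import *
from pose import box
p=env.read_camera('top');r=box(p);c=r[0]
a=r[2]%90; a=a-90 if a>45 else a
print('box dock',toD([c[0]/1000,c[1]/1000-.0015,0]).round(1)[:2],'size',np.round(r[1]),'yaw rel dock(rad)',round(np.radians(a)-th,3))
s=env.get_state();print('t',s['clock'],'tcp dock',toD(s['tcp_pos']).round(1),'F',np.round(s['wrist_force'],1))
E
python3 look.py
```

```text
box dock [-165.9  -12. ] size [110.  92.] yaw rel dock(rad) -0.006
t 8.05 tcp dock [-225.7  -10.5   34.7] F [-2.   4.4  3.2]
```

>>> move_arm([
  [[-7,2,4],[0,0,0],0.05],
  [[-14,4,7],[0,0,0],0.05],
  [[-21,6,11],[0,0,0],0.05],
  [[-28,8,14],[0,0,0],0.05],
])

```text
clock: 8.55
tcp_pos: [0.4659, 0.0476, 0.0344]
orientation: [0.166, 0.665, 0.71, -0.162]
wrist_force: [-2.5, 5.0, -1.5]
finger_gap: 0.0401
grip_force: 2.3
```

```bash
python3 look.py
```

```text
box dock [-134.5   -4.5] size [109.  92.] yaw rel dock(rad) -0.006
t 8.6 tcp dock [-193.7   -2.6   34.5] F [ 0.8  1.3 -0.3]
```

>>> move_arm([
  [[-7,1,4],[0,0,0],0.05],
  [[-14,2,7],[0,0,0],0.05],
  [[-21,3,11],[0,0,0],0.05],
  [[-28,4,14],[0,0,0],0.05],
])

```text
clock: 9.1
tcp_pos: [0.4731, 0.0174, 0.0346]
orientation: [0.167, 0.665, 0.71, -0.161]
wrist_force: [1.5, 6.9, -3.0]
finger_gap: 0.0405
grip_force: 3.2
```

```bash
python3 - <<'E'
exec(open('look.py').read())
a=p['pixels'][225:310,340:460,::-1];cv2.imwrite('pics/t3.png',cv2.resize(a,None,fx=6.6,fy=6.6,interpolation=cv2.INTER_CUBIC))
E
```

```text
box dock [-104.     1.2] size [109.  92.] yaw rel dock(rad) 0.001
t 9.15 tcp dock [-163.     2.4   34.7] F [ 1.6  4.  -1.4]
```

View pics/t3.png

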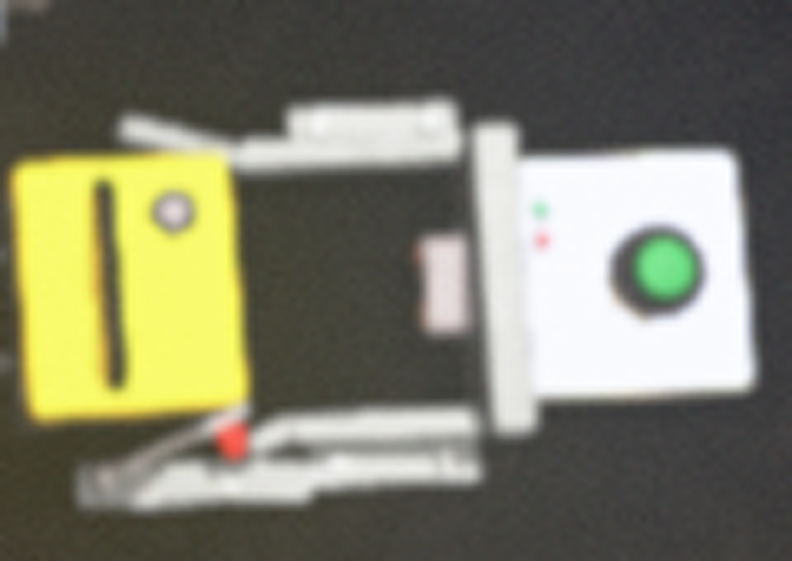

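The box at (130,285) in the crop is square to the dock and in its mouth, and the catch leaf is touching its near corner at (240,410). I push on straight.

>>> move_arm([
  [[-7,0,4],[0,0,0],0.05],
  [[-14,0,7],[0,0,0],0.05],
  [[-21,0,11],[0,0,0],0.05],
  [[-28,0,14],[0,0,0],0.05],
  [[-35,0,18],[0,0,0],0.05],
])

```text
clock: 9.78
tcp_pos: [0.4761, -0.0221, 0.0348]
orientation: [0.167, 0.665, 0.71, -0.161]
wrist_force: [1.3, 7.8, 2.9]
finger_gap: 0.0409
grip_force: 4.0
```

```bash
python3 look.py
```

```text
box dock [-64.6   1.4] size [107.  92.] yaw rel dock(rad) 0.01
t 9.825 tcp dock [-123.4    2.9   34.9] F [ 2.4  2.9 -0.9]
```

>>> move_arm([
  [[-7,0,4],[0,0,0],0.05],
  [[-14,0,7],[0,0,0],0.05],
  [[-21,0,11],[0,0,0],0.05],
  [[-28,0,14],[0,0,0],0.05],
  [[-35,0,18],[0,0,0],0.05],
])

```text
clock: 10.45
tcp_pos: [0.4785, -0.0614, 0.0348]
orientation: [0.168, 0.665, 0.71, -0.161]
wrist_force: [2.0, 9.0, 4.3]
finger_gap: 0.0404
grip_force: 4.6
```

```bash
python3 look.py
```

```text
box dock [-25.7   1.2] size [106.  91.] yaw rel dock(rad) -0.005
t 10.5 tcp dock [-84.    3.   34.9] F [2.3 3.3 0.2]
```

>>> move_arm([
  [[-7,0,4],[0,0,0],0.05],
  [[-13,0,7],[0,0,0],0.05],
  [[-18,0,9],[0,0,0],0.05],
  [[-22,0,11],[0,0,0],0.05],
  [[-24,0,12],[0,0,0],0.05],
])

```text
clock: 11.12
tcp_pos: [0.4794, -0.088, 0.0347]
orientation: [0.167, 0.665, 0.71, -0.161]
wrist_force: [1.7, 10.0, 3.2]
finger_gap: 0.0406
grip_force: 4.8
```

```bash
python3 look.py
```

```text
box dock [-1.2  1.1] size [105.  87.] yaw rel dock(rad) 0.006
t 11.175 tcp dock [-58.3   2.4  34.7] F [1.6 7.6 1.8]
```

Nearly home; I push a little farther until the bumpers show in the force.

>>> move_arm([
  [[-2,0,1],[0,0,0],0.05],
  [[-4,0,2],[0,0,0],0.05],
  [[-4,0,2],[0,0,0],0.05],
])

```text
clock: 11.55
tcp_pos: [0.4797, -0.0897, 0.0347]
orientation: [0.166, 0.664, 0.711, -0.159]
wrist_force: [-1.2, 23.9, 11.4]
finger_gap: 0.0408
grip_force: 11.6
```

```bash
python3 - <<'E'
exec(open('look.py').read())
q=shot('side')
a=cv2.resize(p['pixels'][225:310,340:460,::-1],(600,425),interpolation=cv2.INTER_CUBIC)
cv2.imwrite('pics/t4.png',a)
E
```

```text
box dock [0.  1.1] size [105.  87.] yaw rel dock(rad) 0.013
t 11.6 tcp dock [-56.7   2.6  34.7] F [-0.3 22.5 10.2]
```

View pics/t4.png

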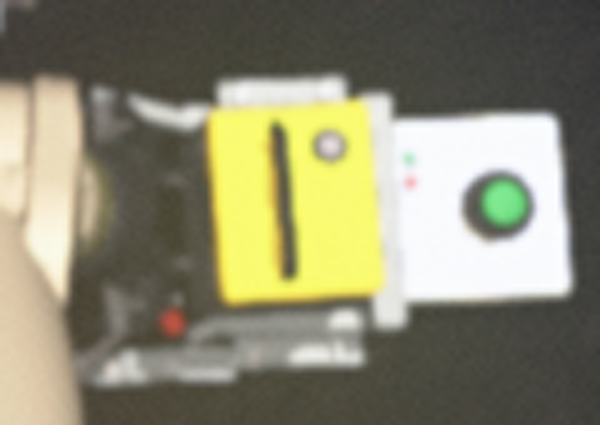

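The red tab is back at its sprung-in place: pixel (374,289), as at the start, against row 291 when held out. The bumper force was reached, so the catch has snapped. I retreat.

>>> move_arm([
  [[10,0,-5],[0,0,0],0.05],
  [[45,0,-22],[0,0,0],0.05],
  [[55,0,-28],[0,0,0],0.05],
  [[55,0,-28],[0,0,0],0.05],
])

```text
clock: 12.15
tcp_pos: [0.4752, -0.0318, 0.0346]
orientation: [0.168, 0.665, 0.71, -0.163]
wrist_force: [0.1, 0.3, -0.1]
finger_gap: 0.0405
grip_force: 0.0
```

>>> move_arm([
  [[-105,0,-205],[0,0,0],1],
  [[-105,0,-205],[0,0,0],1],
  [[-105,0,-205],[0,0,0],1],
  [[-105,0,-205],[0,0,0],1],
  [[-105,0,-205],[0,0,0],1],
])

```text
clock: 12.78
tcp_pos: [0.4792, -0.0335, 0.2689]
orientation: [0.17, 0.666, 0.708, -0.161]
wrist_force: [-0.0, -0.6, -1.3]
finger_gap: 0.0007
grip_force: 0.0
```

```bash
python3 - <<'E'
exec(open('look.py').read())
hsv=cv2.cvtColor(np.ascontiguousarray(p['pixels']),cv2.COLOR_RGB2HSV)
m=(cv2.inRange(hsv,(0,130,90),(8,255,255))|cv2.inRange(hsv,(172,130,90),(180,255,255)))[280:300,360:390];ys,xs=np.nonzero(m);print('tab',xs.mean()+360 if len(xs) else None,ys.mean()+280,len(xs))
img=cv2.imread('pics/top0.png');hsv=cv2.cvtColor(img,cv2.COLOR_BGR2HSV)
m=(cv2.inRange(hsv,(0,130,90),(8,255,255))|cv2.inRange(hsv,(172,130,90),(180,255,255)))[280:300,360:390];ys,xs=np.nonzero(m);print('tab0',xs.mean()+360,ys.mean()+280,len(xs))
to(O+dx*.132+[0,0,.23],rot(0,0))
E
```

```text
box dock [0.1 1. ] size [105.  87.] yaw rel dock(rad) 0.009
t 12.825 tcp dock [-113.1    4.4  266.5] F [ 0.2 -0.9 -1.2]
tab 374.1578947368421 289.1578947368421 19
tab0 374.2916666666667 289.3333333333333 24
t 12.82 tcp [ 0.4781 -0.0333  0.2665] dock [-113.1    4.4  266.5] F [ 0.2 -0.9 -1.2] gap -0.0
move [-202.   -4.  144.] [-0.02  2.7   0.01]
```

>>> move_arm([
  [[-202,-2,140],[0,2.7,0],1],
  [[-202,-2,140],[0,2.7,0],1],
  [[-202,-2,140],[0,2.7,0],1],
  [[-202,-2,140],[0,2.7,0],1],
  [[-202,-2,140],[0,2.7,0],1],
])

```text
clock: 13.45
tcp_pos: [0.4882, -0.2801, 0.2281]
orientation: [-0.005, 0.687, 0.726, -0.004]
wrist_force: [-0.1, 0.2, 0.0]
finger_gap: -0.0
grip_force: 0.0
```

```bash
python3 - <<'E'
from go import *
p=shot('side')
hsv=cv2.cvtColor(np.ascontiguousarray(p['pixels']),cv2.COLOR_RGB2HSV)
g=cv2.inRange(hsv,(50,100,60),(85,255,255))[300:340,330:370];ys,xs=np.nonzero(g);uv=(xs.mean()+330,ys.mean()+300)
print('green side',uv,len(xs),ray(p,uv,.070),'pred',proj(p,O+dx*.132+[0,0,.072]))
for r in env.landmark_of('start_button_top',p): print(np.round(r['centre'],3),r['confidence'])
B=O+dx*.132
to(B+[0,0,.11],rot(0,0))
E
```

```text
green side (np.float64(347.734375), np.float64(321.171875)) 64 [ 0.48610161 -0.28457505  0.07      ] pred [[347.60663734 318.78334153]]
[ 0.488 -0.283  0.07 ] 0.45
t 13.55 tcp [ 0.4886 -0.276   0.2296] dock [129.7   0.3 229.6] F [-0.6  1.   0.2] gap -0.0
move [ -3.   1. 120.] [-0.07 -0.02 -0.  ]
```

>>> move_arm([
  [[-4,0,60],[0,0,0],1],
  [[-4,0,110],[0,0,0],1],
  [[-4,0,128],[0,0,0],1],
  [[-4,0,130],[0,0,0],1],
  [[-4,0,130],[0,0,0],1],
])

```text
clock: 14.18
tcp_pos: [0.4898, -0.2788, 0.1028]
orientation: [-0.002, 0.684, 0.729, -0.003]
wrist_force: [-0.4, -0.3, -0.5]
finger_gap: 0.0001
grip_force: 0.0
```

>>> move_arm([
  [[0,0,3],[0,0,0],1],
  [[0,0,6],[0,0,0],1],
  [[0,0,9],[0,0,0],1],
  [[0,0,12],[0,0,0],1],
  [[0,0,12],[0,0,0],1],
])

```text
clock: 14.8
tcp_pos: [0.4892, -0.2797, 0.0899]
orientation: [-0.003, 0.685, 0.729, -0.003]
wrist_force: [-0.3, 0.3, 2.0]
finger_gap: -0.0002
grip_force: 0.7
```

Contact at TCP z ≈ 0.091, as expected. I press on.

>>> move_arm([
  [[0,0,3],[0,0,0],1],
  [[0,0,6],[0,0,0],1],
  [[0,0,8],[0,0,0],1],
  [[0,0,8],[0,0,0],1],
  [[0,0,8],[0,0,0],1],
])

```text
clock: 15.42
tcp_pos: [0.4894, -0.2798, 0.0844]
orientation: [-0.002, 0.685, 0.729, -0.003]
wrist_force: [-4.5, 3.6, 19.2]
finger_gap: -0.0001
grip_force: 9.6
```

The force rose to 19 N, so the button is bottomed. I let go and back off.

>>> move_arm([
  [[0,0,-20],[0,0,0],1],
  [[0,0,-60],[0,0,0],1],
  [[0,0,-120],[0,0,0],1],
  [[0,0,-140],[0,0,0],1],
  [[0,0,-140],[0,0,0],1],
])

```text
clock: 16.05
tcp_pos: [0.4912, -0.2802, 0.2235]
orientation: [-0.001, 0.685, 0.729, -0.003]
wrist_force: [0.6, 0.1, -0.5]
finger_gap: -0.0001
grip_force: 0.0
```

```bash
python3 - <<'E'
from go import *
p=shot('side')
a=p['pixels'][180:360,240:420,::-1];cv2.imwrite('pics/s5.png',cv2.resize(a,None,fx=3.3,fy=3.3,interpolation=cv2.INTER_CUBIC))
E
```

```text
(no output)
```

View pics/s5.png

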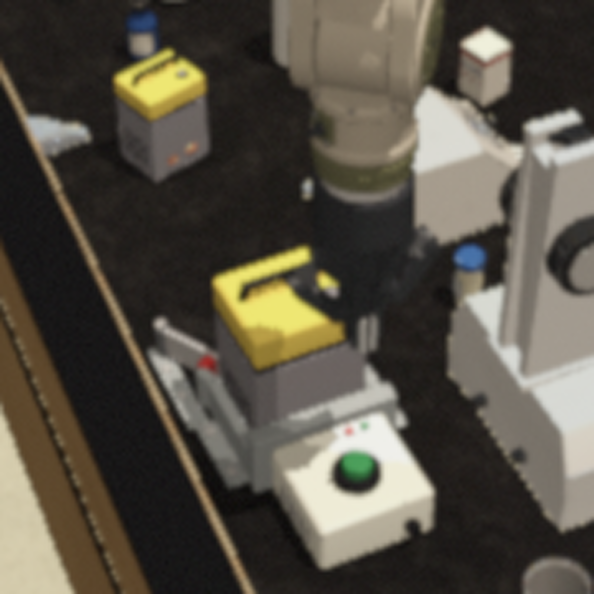

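The box at (290,330) is upright and home, the catch tab at (207,363) is sprung in behind it, the button at (357,465) is up, and the hand is clear. I hand in.

```bash
python3 -c "
from workcell import env
print(env.hand_in())"
```

```text
the job is handed in; nothing more can be done
None
```

The battery box is home in the charging dock with the catch snapped in behind it, the start button was pressed right down and came back up, and the job is handed in (no verdict was returned).

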